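Lock the swivel rack and hold a tube over the light pad

TASK

Put the loose lock pin fully home through the hole in the rack's lug and the base below it, and let go of it, so that the tube rack cannot swivel. Then draw the orange-capped tube out of the rack and hold it, cap end up, leaning about 45 degrees, with its middle over the middle of the light pad and its lower end about 10 cm above the pad. Finish while still holding it there steadily; leave the other two tubes, the pin and the things around the bench in place.

Things in the scene. Friction and masses are not known exactly. Their poses are not given: they have to be found in the camera images.
- stand: Grey fixed base plate of the tube stand, 90 (x) x 170 (y) x 25 mm high, with a 50 mm wide tongue reaching out on its -x side to x = -115 mm. Origin: centre of the plate's underside, on the bench; z up. The swivelling rack sits on it.
- rack_top (a point): Centre of the top of the rack, above the stand's origin, 76 mm above the bench. The rack is a blue block 60 (x) x 160 (y) x 50 mm with three tube sockets at y = -55, 0, +55 mm (33 mm bore, 42 mm deep, floor 34 mm above the bench) and an aluminium lug, 50 mm wide, 15 mm thick, its top 41 mm above the bench, reaching out over the base's tongue.
- pin_hole (a point): Centre of the mouth of the lock-pin hole in the top of the lug, 41 mm above the bench, at x = -90 mm in the stand's frame. The upright 14 mm hole goes through the lug (15 mm) and on through the base (25 mm) right below; both mouths are countersunk 3 mm. The rack block's face is 60 mm from the hole's centre.
- rack (a joint): Swivel angle of the rack on the base about the upright axis through the stand's origin, rad; 0 = lug hole right over the base hole. A light centring spring (2 N m/rad) keeps it at 0 when nobody pushes; end stops at +-0.3.
- lock_pin: Loose lock pin standing in a parking block. Steel shank 12 mm diameter, 38 mm long, tapered foot; above it a red round handle 20 mm diameter, 38 mm long with black grooves; about 60 g. Origin: centre of the foot; z runs up the pin. Fully home, the handle's shoulder (38 mm above the origin) rests on the lug and the foot is 3 mm above the bench.
- pin_block: Grey fixed parking block, 50 x 50 x 36 mm, with an upright 15 mm hole, 30 mm deep, in the centre of its top, in which the lock pin stands with its foot 6 mm above the bench. Origin: centre of the underside.
- tube_orange: The tube to take: upright round whitish tube with a paper label, 30 mm diameter, with an orange cap 34 mm diameter and 24 mm high; 115 mm tall in all, about 60 g. Origin: centre of its flat lower end; z runs along the tube to the cap (cap from 91 to 115 mm). It stands in one of the three sockets, its lower end 34 mm above the bench.
- tube_middle (a point): Middle of the orange-capped tube, on its axis, 57.5 mm from its lower end.
- tube_green: Same tube with a green cap, in another socket; to be left alone. Origin as for the orange one.
- tube_white: Same tube with a white cap, in another socket; to be left alone. Origin as for the orange one.
- light_pad: Flat fixed inspection light pad, 120 x 120 x 10 mm, grey frame and bright white face, lying on the bench. Origin: centre of its underside.
- beaker: Glass beaker, 68 mm across, 90 mm high, loose, far side of the bench; leave alone. Origin: centre of underside.
- reagent: Orange bottle with white cap, 60 mm across, 130 mm high, loose, at the left; leave alone. Origin: centre of underside.
- spray: White spray bottle with blue head, 72 mm across, 197 mm high, loose, at the right; leave alone. Origin: centre of underside.
- tip_box: Green pipette-tip box with clear lid, 120 x 85 x 75 mm, loose, at the right; leave alone. Origin: centre of underside.

How it is judged:
On the way, in this order (a step that is already met when the one before it is completed fails the run):
1. the lock pin is fully home through lug and base, and let go (z of lock_pin in the frame of stand below 0.009 m and horizontal distance between lock_pin and pin_hole below 0.004 m and angle between lock_pin's own z axis and vertical below 0.12 rad and contact force between lock_pin and the fingers below 0.2 N), for 0.2 s.
2. the orange-capped tube is out of the rack, held clear above it (z of tube_orange in the frame of stand above 0.08 m and contact force between tube_orange and the fingers above 0.5 N), for 0.1 s.
At the end, for the whole second after the job is handed in: Pin untouched, upright, within 6 mm of fully home; rack within 0.05 rad of 0; orange-capped tube still, held by the fingers alone, cap up, 32 to 58 degrees from upright, its middle within 50 mm (level) of the pad's centre, its lower end 60 to 150 mm above the pad; other tubes in their sockets (all of step 1 and value of joint rack between -0.05 and 0.05 rad and angle between tube_orange's own z axis and vertical between 0.55 and 1.02 rad and horizontal distance between tube_middle and light_pad below 0.05 m and height (world z) of tube_orange between 0.07 and 0.16 m and contact force between tube_orange and the fingers above 0.5 N and contact force between tube_orange and light_pad below 0.05 N and contact force between tube_orange and stand below 0.05 N and linear speed of tube_orange below 0.03 m/s and z of each of tube_green, tube_white in the frame of stand below 0.042 m and angle between each of tube_green, tube_white's own z axis and vertical below 0.15 rad); the arm keeps its last pose, push and grip.
It fails at once if another tube was moved by more than 20 mm (distance of any of tube_green, tube_white from where it was at the start of the episode above 0.02 m).
It fails at once if a bystander was moved by more than 20 mm (distance of any of beaker, reagent, spray, tip_box from where it was at the start of the episode above 0.02 m).
It also fails if it takes over 48 s, if anything falls off the work surface, if the arm or the gripper's body presses on something with over 40 N, if the wrist force passes 120 N, or if a joint passes its speed limit or range.

ROBOT

A 6-joint arm with a two-finger parallel gripper is mounted at the origin on the work surface. World frame = base frame: x ahead of the robot, y to its left, z up, the work surface at z = 0. Lengths are in m, angles in rad, forces in N, time in s.
With the tool pointing down it reaches from about 0.3 to 0.775 m from the base axis. Payload 14.6 kg.
Tool frame: the origin (TCP) lies on the centre line of the jaws, within the pads' length; the fingertips stand 25 mm ahead of it and the grasp point (between the pads) lies 6 mm ahead of it; z points along the fingers, y is the direction in which the jaws open and shut (so a half turn about z gives the same grasp; the last joint's range is limited). The gripper opens to 85 mm and grips with 20 to 120 N. Pads are 22 mm wide; open, the fingers measure 114 mm over their backs; the gripper's body (76 mm by 85 mm) begins 54 mm behind the grasp point. The pads swing forward as they close: fully open they stand 13 mm farther back than shut.
Start: joints at [-1.32, 0.3, 1.521, -0, 1.321, -0.067], TCP at [0.172, -0.522, 0.234] pointing down, gripper open.
Joint ranges: [-3.03, 3.03], [-0.79, 2.21], [0.23, 2.52], [-1.04, 4.18], [0, 3.07], [-2.55, 2.55]. Speed limits (rad/s): [2.22, 2.22, 2.57, 3.14, 3.14, 3.14].

INTERFACE

Orientations are given as [roll, pitch, yaw] about the fixed x, y, z axes, in that order (R = Rz(yaw) Ry(pitch) Rx(roll)).
In Python, from workcell import readout, cams, bot, spotter gives the robot as it stands.
- The arm moves only by the shell command python3 -m crank 'ROWS'. ROWS is JSON, a list of rows, each a list of 7 numbers: the shift along the tool's x, y, z in m, then the turn, a rotation vector about the tool's x, y, z in rad, then the finger opening in m, from 0 to 0.0854. A call has 1 to 12 rows; each row shifts and turns the commanded pose from where the row before left it, along the tool's axes as they then stand; what a row does not reach is not made up. A row lasts 1/12 s, in which the tool goes at most 41.7 mm and 7.16 degrees, less where a joint would pass 70% of its speed; a pose out of reach is approached as far as the arm can. A call with a gripper value outside its range is refused whole. The fingers move at their own pace and stop on an object; the grip force is fixed at half the most. Time passes only in rows, so rows that do not move let the fingers close. It gives the time, the measured TCP pose, the force and the opening at its end, in the units of the state.
- readout.observe(): the state, without advancing time (a new reading comes with each control period).
- cams.get_image(name): name is "scene" or "top" or "wrist"; returns (picture, depth): 420x560x3 uint8, blue, green, red; 420x560 float32, m along the optical axis (not along the pixel's ray), 0 where there is no reading.
- cams.calibration(name): a dict with "camera_matrix" (3x3 intrinsics, pixels), "k1" (the pictures are not rectified: a ray, as slopes to the right and down, at radius r is drawn at 1 + k1 r^2 times it, then the intrinsics apply), "R" (3x3) and "t" (3): a world point X has camera coordinates R X + t. Camera axes: x right, y down, z forward; pixel columns grow to the right and rows downward; lengths in m; the calibration is good to about 2 mm. A picture is of the moment at which its call begins: read the wrist's pose just before it. calibration takes no time and is no camera call; for the wrist camera it gives the pose at the moment of the call.
- bot.close_job(): hands the job in, once; it reports no verdict.
Trained networks look in the newest picture that a camera, given by its name, has taken for a name from the list of things; names that differ only in an ending like _2 or _b are one class to them, and where a whole thing is asked for, a point or a joint stands for the part that bears it (a point fixed in the world has none). Each returns a list of dicts, best first, with "confidence" (0 to 1); they miss things now and then, are a little off and sometimes report something else, mostly with a low value. They report only what shows in the picture. A call takes as long as a camera call.
- spotter.look_for(camera, label): "bbox" ([left, top, right, bottom] in pixels, round what is visible of it).
- spotter.cut_out(camera, label): "mask" (420x560 bool, what is visible of it) and "bbox" ([left, top, right, bottom] in pixels, round what is visible of it).
The state is a dict: "time_s": time; "q": joint angles; "qd": joint speeds; "joint_efforts": joint torques, N m; "ee_pos": TCP position; "tcp_rot": TCP orientation; "contact_force": force on the tool from outside, world axes, zero at the start; "moment": the same for the moment, N m; "grip_width": finger opening in m.
Only numpy, scipy, OpenCV 4.12 (cv2) and the standard library are available. Lean on these libraries where they do the work, as an engineer would, in place of code of your own. Each camera call takes 0.05 s, during which the arm holds its last target.

## Working session

There is one attempt and no reset: what is moved stays moved. The work goes in short steps, Python scripts to look and compute and a shell command to move; the robot and the scene stay as the last step left them, time stands still between calls to the robot, and variables do not carry over. Pictures are saved under pics/ and viewed, and the job is handed in when it is done.

```bash
ls; mkdir -p pics; python3 - <<'E'
from workcell import readout, cams, bot, spotter
import cv2
print(readout.observe())
for n in ["scene","top"]:
    p,d=cams.get_image(n); cv2.imwrite(f"pics/{n}0.png",p)
    c=cams.calibration(n); print(n,c)
E
```

```text
pics
{'time_s': 0.0, 'q': array([-1.31958827e+00,  3.00467905e-01,  1.52159302e+00,  1.23373974e-05,
        1.32069964e+00, -6.66174654e-02]), 'qd': array([ 0.00215718, -0.00190305,  0.00126251, -0.0002742 , -0.00063611,
        0.00017169]), 'joint_efforts': array([ 4.62301730e-03, -5.43481493e+01, -3.61782002e+01,  1.25058718e-04,
        4.14727794e-03,  5.84129225e-06]), 'ee_pos': array([ 0.17180841, -0.52222995,  0.23361802]), 'tcp_rot': array([-3.14042813e+00, -8.96691308e-05,  3.17822411e-01]), 'contact_force': array([-0.92283008,  0.477736  , -0.10019293]), 'moment': array([-0.015504  ,  0.03385925, -0.01548606]), 'grip_width': 0.08541719636074542}
scene {'camera_matrix': array([[383.30367388,   0.        , 277.41670266],
       [  0.        , 383.30367388, 211.49874641],
       [  0.        ,   0.        ,   1.        ]]), 'k1': 0.017810850287663688, 'R': array([[-0.48030136,  0.8769967 ,  0.01368947],
       [ 0.59502182,  0.33726076, -0.72952328],
       [-0.64440643, -0.34224549, -0.68381897]]), 't': array([ 0.30677332, -0.29442869,  1.60171448])}
top {'camera_matrix': array([[404.52434218,   0.        , 285.36814488],
       [  0.        , 404.52434218, 213.85312381],
       [  0.        ,   0.        ,   1.        ]]), 'k1': -0.03296806478598078, 'R': array([[-0.03687094, -0.99931432, -0.00338087],
       [-0.97111141,  0.03662811, -0.23579867],
       [ 0.23576082, -0.00541092, -0.97179605]]), 't': array([0.02270864, 0.62012742, 0.93795056])}
```

View pics/scene0.png

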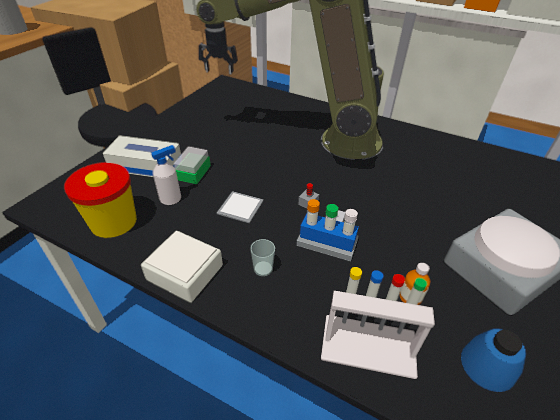

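View pics/top0.png

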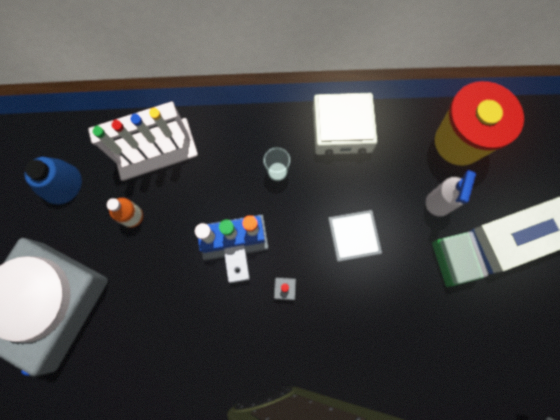

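The scene view has the rack at about (330,230), the pin at (309,190) and the pad at (240,206). The top view has the lug hole at (237,269), the pin at (285,288), the orange cap at (250,223) and the pad at (355,235).

```bash
cat > h.py <<'E'
import numpy as np, cv2
from workcell import readout, cams, bot, spotter
def ray(c,u,v):
    K=c["camera_matrix"]; xd=(u-K[0,2])/K[0,0]; yd=(v-K[1,2])/K[1,1]
    x,y=xd,yd
    for _ in range(20):
        s=1+c["k1"]*(x*x+y*y); x,y=xd/s,yd/s
    return np.array([x,y,1.])
def onplane(c,u,v,z):
    r=c["R"].T@ray(c,u,v); o=-c["R"].T@c["t"]
    return o+r*(z-o[2])/r[2]
def proj(c,X):
    p=c["R"]@np.asarray(X)+c["t"]; x,y=p[0]/p[2],p[1]/p[2]; s=1+c["k1"]*(x*x+y*y)
    K=c["camera_matrix"]; return np.array([K[0,0]*x*s+K[0,2],K[1,1]*y*s+K[1,2]])
def bydepth(c,u,v,d):
    return c["R"].T@(ray(c,u,v)*d-c["t"])
def cloud(c,d,mask):
    vs,us=np.nonzero(mask&(d>0)); K=c["camera_matrix"]
    return np.array([bydepth(c,u,v,d[v,u]) for u,v in zip(us,vs)])
E
python3 - <<'E'
from h import *
for n in ["top","scene"]:
    p,d=cams.get_image(n); c=cams.calibration(n)
    if n=="top": cv2.imwrite("pics/topcrop.png",cv2.resize(p[180:320,180:400],None,fx=3.5,fy=3.5,interpolation=cv2.INTER_CUBIC))
    else: cv2.imwrite("pics/scenecrop.png",cv2.resize(p[170:270,200:380],None,fx=4.4,fy=4.4,interpolation=cv2.INTER_CUBIC))
    for l in ["tube_orange","tube_green","tube_white","lock_pin","pin_block","stand","rack_top","light_pad"]:
        for r in spotter.cut_out(n,l)[:1]:
            P=cloud(c,d,r["mask"])
            zt=np.percentile(P[:,2],95)
            T=P[P[:,2]>zt-0.012]
            print(n,l,round(r["confidence"],2),np.round(r["bbox"],0),"n",len(P),"ztop",round(zt,3),"mean top",T.mean(0).round(4),"all",P.mean(0).round(4))
E
```

```text
top tube_orange 0.78 [243. 213. 257. 233.] n 224 ztop 0.151 mean top [0.5847 0.0839 0.1482] all [0.582  0.0833 0.1358]
top tube_green 0.74 [219. 221. 238. 242.] n 235 ztop 0.151 mean top [0.5771 0.1371 0.1485] all [0.5744 0.1358 0.136 ]
top tube_white 0.16 [244. 215. 257. 235.] n 247 ztop 0.151 mean top [0.585  0.0834 0.1482] all [0.5826 0.0816 0.1329]
top lock_pin 0.54 [280. 280. 289. 293.] n 57 ztop 0.084 mean top [0.4401 0.0081 0.0811] all [0.4401 0.0081 0.0811]
top pin_block 0.81 [279. 281. 297. 301.] n 379 ztop 0.039 mean top [0.4401 0.0078 0.0369] all [0.4399 0.0066 0.0345]
top stand 0.8 [199. 213. 265. 284.] n 2114 ztop 0.078 mean top [0.5706 0.133  0.0752] all [0.5435 0.1291 0.051 ]
top rack_top 0.61 [199. 218. 264. 281.] n 1692 ztop 0.078 mean top [0.5699 0.1336 0.0758] all [0.544  0.1315 0.0587]
top light_pad 0.7 [201. 218. 264. 279.] n 1711 ztop 0.078 mean top [0.57   0.1333 0.0757] all [0.5432 0.1306 0.058 ]
scene tube_orange 0.57 [310. 201. 320. 225.] n 253 ztop 0.151 mean top [0.5912 0.0878 0.1474] all [0.594  0.0892 0.1202]
scene tube_green 0.85 [326. 204. 338. 230.] n 281 ztop 0.15 mean top [0.5825 0.1411 0.1469] all [0.5857 0.1424 0.12  ]
scene tube_white 0.73 [342. 210. 358. 237.] n 310 ztop 0.15 mean top [0.5751 0.1954 0.147 ] all [0.5688 0.1952 0.1125]
scene lock_pin 0.5 [307. 184. 312. 199.] n 77 ztop 0.083 mean top [0.4429 0.0117 0.0785] all [0.4438 0.0119 0.0645]
scene pin_block 0.45 [297. 189. 319. 209.] n 144 ztop 0.037 mean top [0.4482 0.0077 0.0336] all [0.4528 0.0057 0.0276]
scene stand 0.77 [299. 211. 355. 257.] n 1725 ztop 0.077 mean top [0.5893 0.151  0.0749] all [0.5981 0.1494 0.0463]
scene rack_top 0.89 [299. 212. 358. 249.] n 1137 ztop 0.077 mean top [0.5906 0.1435 0.0742] all [0.5921 0.1451 0.0597]
scene light_pad 0.64 [217. 190. 264. 224.] n 944 ztop 0.012 mean top [ 0.5776 -0.1746  0.0091] all [ 0.5767 -0.1739  0.0085]
```

```bash
sleep 0
```

```text
(no output)
```

View pics/topcrop.png

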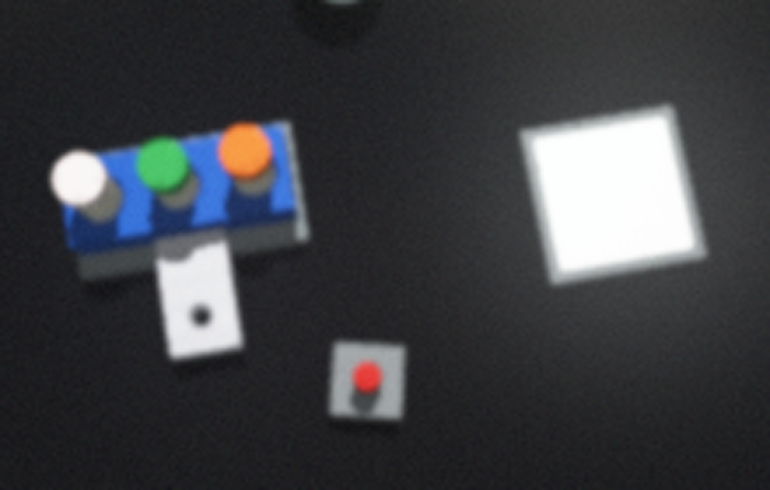

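View pics/scenecrop.png

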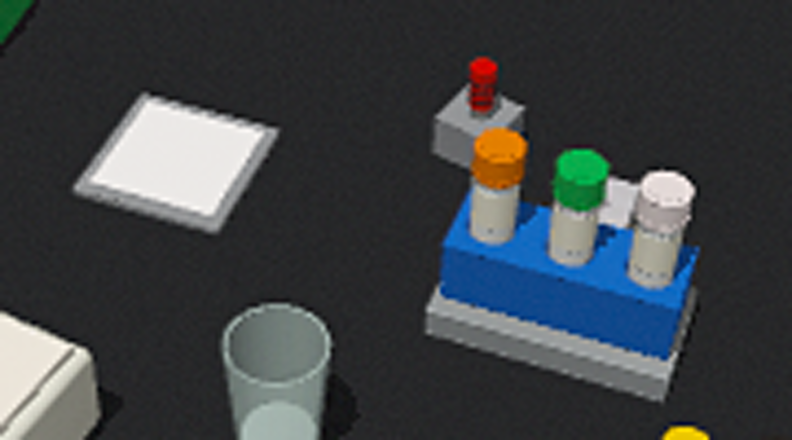

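```bash
python3 - <<'E'
from h import *
c=cams.calibration("top")
f=lambda x,y,z:onplane(c,180+x/3.5-.36+.0,180+y/3.5-.36,z).round(4)
for n,x,y,z in [("hole",200,315,.041),("or",245,150,.149),("gr",163,164,.149),("wh",79,178,.149),("pin",367,377,.082),("pinblk",368,380,.036)]: print(n,f(x,y,z))
P=np.array([f(x,y,.01) for x,y in [(521,130),(672,106),(706,258),(552,284)]]);print(P.mean(0),P)
c=cams.calibration("scene")
f=lambda x,y,z:onplane(c,200+x/4.4-.39,170+y/4.4-.39,z).round(4)
for n,x,y,z in [("or",500,143,.149),("gr",582,164,.149),("wh",667,186,.149),("pin",484,66,.082)]: print(n,f(x,y,z))
P=np.array([f(x,y,.01) for x,y in [(146,94),(277,131),(217,233),(75,188)]]);print(P.mean(0),P)
from scipy.spatial.transform import Rotation as R
c=cams.calibration("wrist");s=readout.observe()
T=R.from_euler("xyz",s["tcp_rot"]).as_matrix()
print("cam in tool", T.T@(-c["R"].T@c["t"]-s["ee_pos"]), "view axes in tool\n",(c["R"]@T).round(3), c["camera_matrix"][0,0])
print(T.round(3))
E
```

```text
hole [0.4894 0.1264 0.041 ]
or [0.585  0.0829 0.149 ]
gr [0.5776 0.1369 0.149 ]
wh [0.5703 0.1921 0.149 ]
pin [0.4388 0.0083 0.082 ]
pinblk [0.4394 0.0078 0.036 ]
[ 0.572175 -0.181175  0.01    ] [[ 0.6238 -0.1152  0.01  ]
 [ 0.6382 -0.2317  0.01  ]
 [ 0.5208 -0.2469  0.01  ]
 [ 0.5059 -0.1309  0.01  ]]
or [0.5845 0.0846 0.149 ]
gr [0.5769 0.1389 0.149 ]
wh [0.5695 0.1937 0.149 ]
pin [0.441  0.0108 0.082 ]
[ 0.575625 -0.17655   0.01    ] [[ 0.5232 -0.2413  0.01  ]
 [ 0.5103 -0.1284  0.01  ]
 [ 0.6287 -0.1096  0.01  ]
 [ 0.6403 -0.2269  0.01  ]]
cam in tool [ 8.22910468e-02  1.33624521e-04 -1.39233904e-01] view axes in tool
 [[-0.     1.    -0.   ]
 [-0.949 -0.    -0.316]
 [-0.316 -0.     0.949]] 311.8392118238916
[[ 0.95   0.312  0.   ]
 [ 0.312 -0.95  -0.   ]
 [ 0.     0.    -1.   ]]
```

```bash
python3 -m crank '[[0,0,0,0,0,0.092,0.0854],[0,0,0,0,0,0.092,0.0854],[0.021,-0.0306,0,0,0,0,0.0854],[0.021,-0.0306,0,0,0,0,0.0854],[0.021,-0.0306,0,0,0,0,0.0854],[0.021,-0.0306,0,0,0,0,0.0854],[0.021,-0.0306,0,0,0,0,0.0854],[0.021,-0.0306,0,0,0,0,0.0854],[0.021,-0.0306,0,0,0,0,0.0854],[0.021,-0.0306,0,0,0,0,0.0854],[0.021,-0.0306,0,0,0,0,0.0854],[0.021,-0.0306,0,0,0,0,0.0854]]'
cat > plan.py <<'E'
import sys
from h import *
from scipy.spatial.transform import Rotation as R
def plan(p,rot=None):
    s=readout.observe(); T=R.from_euler("xyz",s["tcp_rot"])
    print("pos",s["ee_pos"].round(4),"rot",s["tcp_rot"].round(4),"t",round(s["time_s"],2),"w",round(s["grip_width"],4),"F",s["contact_force"].round(2),"q",s["q"].round(2))
    print("shift tool",T.inv().apply(np.array(p)-s["ee_pos"]).round(4))
    if rot is not None: 
        G=R.from_euler("xyz",rot);print("turn first",(T.inv()*G).as_rotvec().round(4),"then shift",G.inv().apply(np.array(p)-s["ee_pos"]).round(4))
if __name__=="__main__":
    a=[float(x) for x in sys.argv[1:]]; plan(a[:3],a[3:] or None)
E
python3 plan.py 0.4405 0.0095 0.2 3.14159 0 0.134
```

```text
time_s: 2.0
ee_pos: [0.3395, -0.1895, 0.2344]
tcp_rot: [3.141, -0.001, 0.133]
contact_force: [1.3, -0.3, 0.3]
grip_width: 0.0854
pos [ 0.3395 -0.1895  0.2344] rot [ 3.1411e+00 -6.0000e-04  1.3350e-01] t 2.0 w 0.0854 F [ 1.29 -0.29  0.33] q [-0.6  -0.07  1.93  0.    1.28  0.83]
shift tool [ 0.1265 -0.1838  0.0344]
turn first [ 0.0005 -0.0006 -0.0005] then shift [ 0.1267 -0.1837  0.0344]
```

```bash
python3 -m crank '[[0.021,-0.0306,0.0057,0,0,0,0.0854],[0.021,-0.0306,0.0057,0,0,0,0.0854],[0.021,-0.0306,0.0057,0,0,0,0.0854],[0.021,-0.0306,0.0057,0,0,0,0.0854],[0.021,-0.0306,0.0057,0,0,0,0.0854],[0.021,-0.0306,0.0057,0,0,0,0.0854],[0,0,0,0,0,0,0.0854],[0,0,0,0,0,0,0.0854]]'
python3 plan.py 0.4405 0.0095 0.2 3.14159 0 0.134
python3 - <<'E'
from h import *
c=cams.calibration("wrist")
p,d=cams.get_image("wrist"); cv2.imwrite("pics/w1.png",p); np.savez("w1.npz",p=p,d=d,**{k:np.array(v) for k,v in c.items()})
r=spotter.cut_out("wrist","lock_pin")
for k in r[:2]:
    P=cloud(c,d,k["mask"]);zt=np.percentile(P[:,2],95);T=P[P[:,2]>zt-.008];print(k["confidence"],k["bbox"],zt,T.mean(0))
E
```

```text
time_s: 2.67
ee_pos: [0.4397, 0.0089, 0.1996]
tcp_rot: [-3.141, 0.001, 0.137]
contact_force: [-0.3, -0.4, 0.8]
grip_width: 0.0854
pos [0.4397 0.0089 0.1996] rot [-3.1414e+00  1.0000e-03  1.3710e-01] t 2.67 w 0.0854 F [-0.27 -0.36  0.79] q [-0.06  0.09  1.86  0.    1.2   1.37]
shift tool [ 0.0009 -0.0004 -0.0004]
turn first [-0.0002  0.001   0.0031] then shift [ 0.0009 -0.0004 -0.0004]
0.64 [271.7, 179.6, 296.2, 213.2] 0.08237712584094709 [0.44201372 0.0087232  0.08103068]
```

View pics/w1.png

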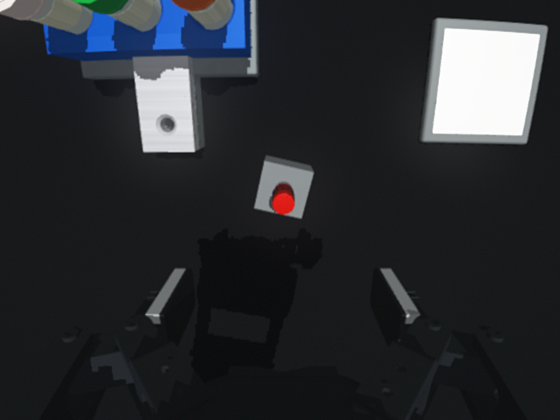

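The wrist view shows the red handle top at about (283,203), the lug hole at (168,124) and the pad centred near (482,82).

```bash
python3 - <<'E'
from h import *
z=np.load("w1.npz"); c={k:z[k] for k in ["camera_matrix","k1","R","t"]}; p=z["p"]
cv2.imwrite("pics/w1z.png",cv2.resize(p[90:230,120:330],None,fx=3.8,fy=3.8,interpolation=cv2.INTER_CUBIC))
hsv=cv2.cvtColor(p,cv2.COLOR_BGR2HSV)
m=((hsv[...,0]<8)|(hsv[...,0]>172))&(hsv[...,1]>180)&(hsv[...,2]>200); m[:100]=0
v,u=np.nonzero(m);print(u.mean(),v.mean(),u.min(),u.max(),v.min(),v.max())
for uu,vv,h in [(283.5,203,.082),(168,124,.041),(482.5,82.5,.01),(283.5,186,.036)]: print(onplane(c,uu,vv,h).round(4))
E
```

```text
283.08181818181816 203.3909090909091 273 293 194 213
[0.4416 0.0083 0.082 ]
[0.4909 0.124  0.041 ]
[ 0.5741 -0.1775  0.01  ]
[0.445  0.0086 0.036 ]
```

View pics/w1z.png

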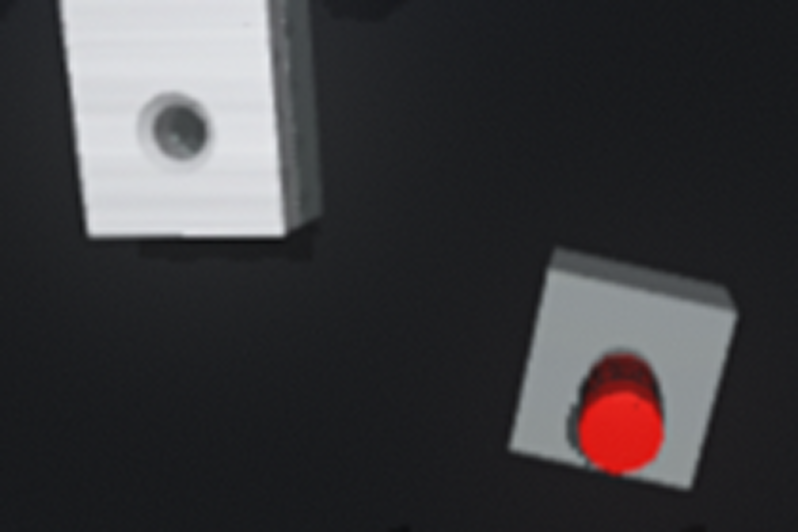

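```bash
python3 -m crank '[[0.0017,0.0008,0.0304,0,0,0,0.05],[0,0,0.0304,0,0,0,0.05],[0,0,0.0304,0,0,0,0.05],[0,0,0.0204,0,0,0,0.05],[0,0,0.01,0,0,0,0.05],[0,0,0,0,0,0,0.05]]'
python3 plan.py 0.4415 0.0083 0.078
python3 - <<'E'
from h import *
p,d=cams.get_image("wrist"); cv2.imwrite("pics/w2.png",p)
E
```

```text
time_s: 3.27
ee_pos: [0.4404, 0.0061, 0.0772]
tcp_rot: [-3.141, 0.003, 0.132]
contact_force: [0.2, -1.0, 0.5]
grip_width: 0.0501
pos [0.4404 0.0061 0.0772] rot [-3.1411e+00  2.7000e-03  1.3220e-01] t 3.27 w 0.0501 F [ 0.17 -0.99  0.47] q [-0.07  0.27  1.97 -0.    0.9   1.37]
shift tool [ 0.0014 -0.002  -0.0009]
```

View pics/w2.png

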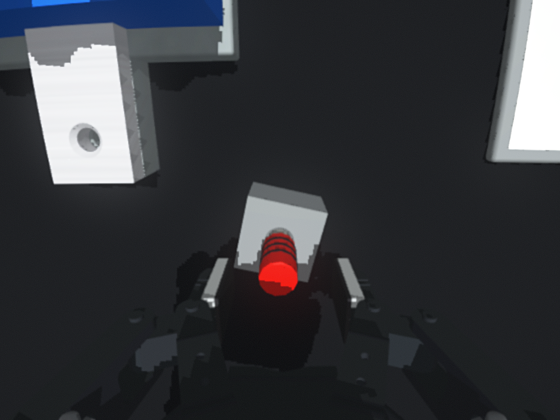

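The pin's handle (278,275) stands between the jaws, slightly left of their middle (283), with about 13 mm to spare each side. I'll nudge and close.

```bash
python3 -m crank '[[0,-0.002,0,0,0,0,0.05],[0,0,0,0,0,0,0.01],[0,0,0,0,0,0,0.01],[0,0,0,0,0,0,0.01],[0,0,0,0,0,0,0.01],[0,0,0,0,0,0,0.01],[0,0,0,0,0,0,0.01]]'
python3 - <<'E'
from h import *
for i in range(1):print(readout.observe()["ee_pos"])
p,d=cams.get_image("wrist"); cv2.imwrite("pics/w3.png",p)
print(readout.observe()["ee_pos"])
E
```

```text
time_s: 3.9
ee_pos: [0.4419, 0.009, 0.0795]
tcp_rot: [3.141, -0.002, 0.134]
contact_force: [0.4, 0.7, 7.9]
grip_width: 0.016
[0.44188769 0.00902228 0.07952525]
[0.44189598 0.00902299 0.07951921]
```

View pics/w3.png

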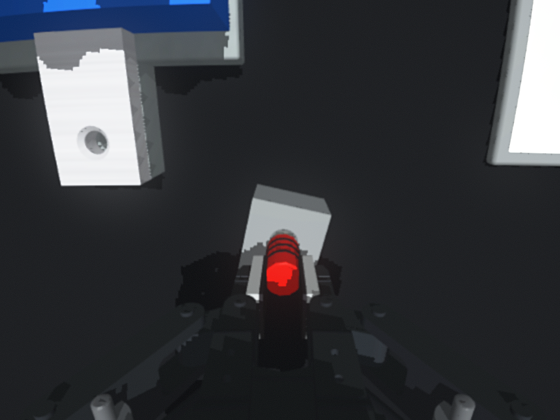

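```bash
python3 -m crank '[[0,0,-0.01,0,0,0,0.01],[0,0,-0.025,0,0,0,0.01],[0,0,-0.025,0,0,0,0.01],[0.0161,-0.027,0,0,0,0,0.01],[0.0161,-0.027,0,0,0,0,0.01],[0.0161,-0.027,0,0,0,0,0.01],[0.0161,-0.027,0,0,0,0,0.01],[0,0,0,0,0,0,0.01],[0,0,0,0,0,0,0.01],[0,0,0,0,0,0,0.01]]'
python3 - <<'E'
from h import *
s=readout.observe();print(s["ee_pos"],s["tcp_rot"])
c=cams.calibration("wrist")
p,d=cams.get_image("wrist"); cv2.imwrite("pics/w4.png",cv2.resize(p[150:360,120:400],None,fx=2.8,fy=2.8,interpolation=cv2.INTER_CUBIC)); np.savez("w4.npz",p=p,d=d,**{k:np.array(v) for k,v in c.items()})
p,d=cams.get_image("top"); cv2.imwrite("pics/t4.png",cv2.resize(p[180:320,180:400],None,fx=3.5,fy=3.5))
p,d=cams.get_image("scene"); cv2.imwrite("pics/s4.png",cv2.resize(p[130:270,240:400],None,fx=4,fy=4,interpolation=cv2.INTER_CUBIC))
E
```

```text
time_s: 4.78
ee_pos: [0.4902, 0.1243, 0.1387]
tcp_rot: [3.141, 0.0, 0.134]
contact_force: [-0.2, -0.6, -0.4]
grip_width: 0.0159
[0.49015606 0.1243356  0.13872544] [3.14144464e+00 2.37931393e-04 1.34152995e-01]
```

View pics/w4.png

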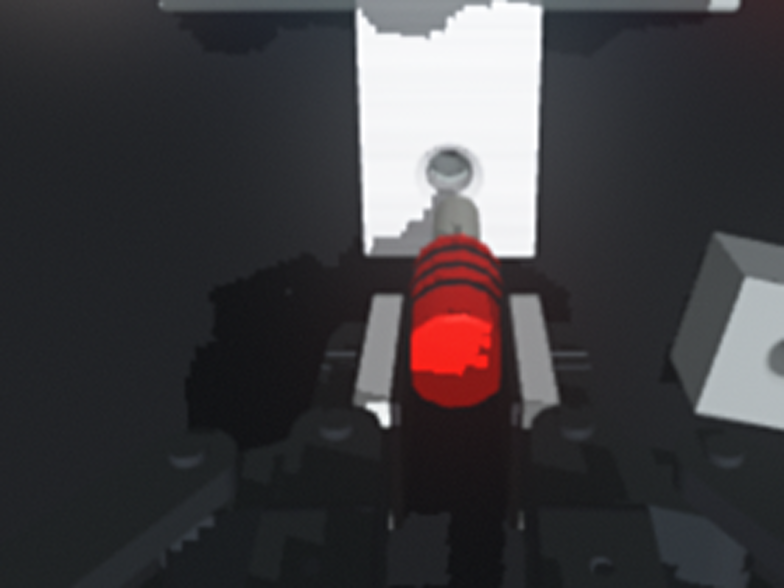

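View pics/s4.png

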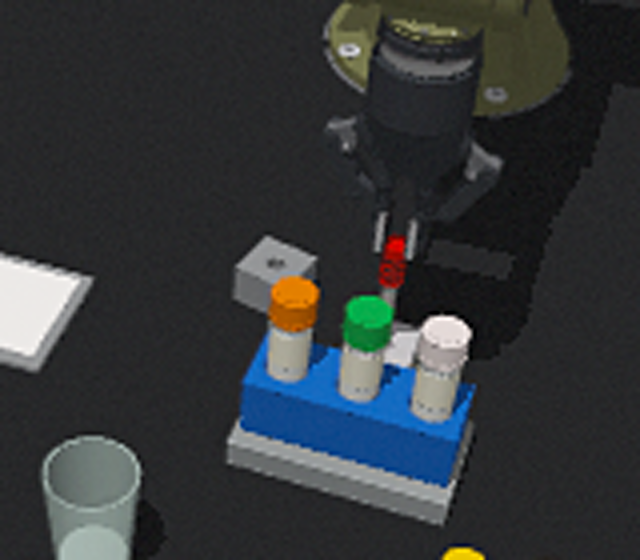

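View pics/t4.png

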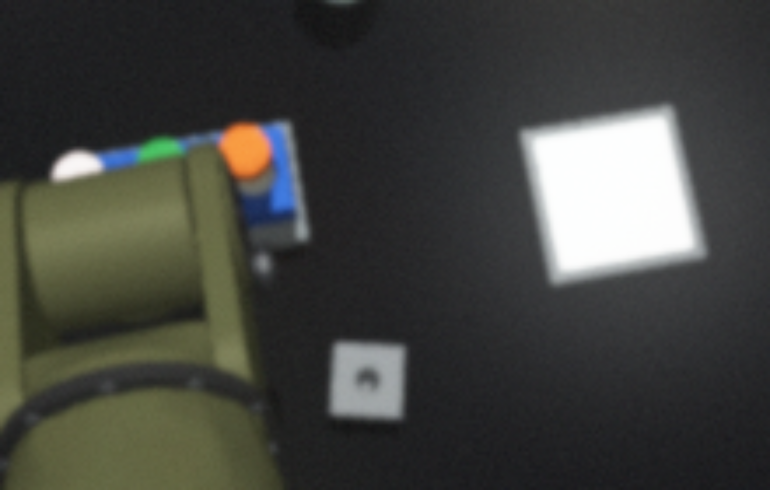

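The wrist close-up shows the pin's foot a little right of and in front of the hole (crop: foot ~(457,215), hole ~(449,172)). I'll overlay a model to get the offset.

```bash
cat > ov.py <<'E'
from h import *
from scipy.spatial.transform import Rotation as R
def ov(npz,out,pos,rot,off,footz_tool,tilt=(0,0),hole=None,win=(120,400,150,360),sc=2.8):
    z=np.load(npz); c={k:z[k] for k in ["camera_matrix","k1","R","t"]}; p=z["p"]
    x0,x1,y0,y1=win
    im=cv2.resize(p[y0:y1,x0:x1],None,fx=sc,fy=sc,interpolation=cv2.INTER_CUBIC)
    T=R.from_euler("xyz",rot)
    def circ(O,Rm,r,h,col):
        a=np.linspace(0,2*np.pi,60); pts=[proj(c,O+Rm.apply([r*np.cos(t),r*np.sin(t),h])) for t in a]
        pts=((np.array(pts)+.5-[x0,y0])*sc-.5).round().astype(np.int32); cv2.polylines(im,[pts],True,col,1)
    flip=R.from_euler("x",np.pi)
    G=T*R.from_rotvec([tilt[0],tilt[1],0])*flip
    O=pos+T.apply([off[0],off[1],footz_tool])
    circ(O,G,.006,.006,(0,255,0)); circ(O,G,.006,.038,(0,255,0)); circ(O,G,.010,.038,(255,255,0)); circ(O,G,.010,.076,(255,0,0))
    if hole is not None:
        circ(np.array(hole),R.identity(),.007,-.003,(0,0,255)); circ(np.array(hole),R.identity(),.010,0,(255,0,255))
    cv2.imwrite(out,im)
E
python3 - <<'E'
from ov import *
s=readout.observe()
ov("w4.npz","pics/o4.png",s["ee_pos"],s["tcp_rot"],(0,0),.073,hole=(.4909,.124,.041))
E
```

```text
(no output)
```

View pics/o4.png

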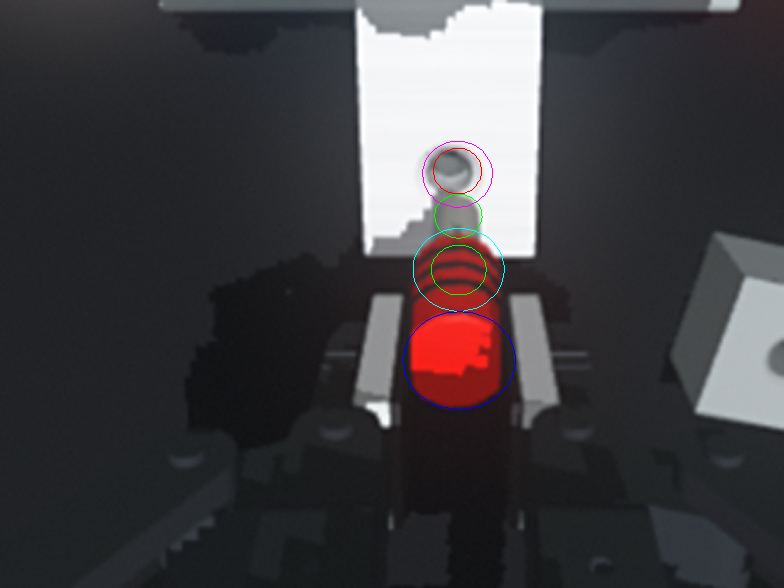

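```bash
python3 -m crank '[[0.0016,-0.0016,0,0,0,0,0.01],[0,0,0.008,0,0,0,0.01],[0,0,0.008,0,0,0,0.01],[0,0,0,0,0,0,0.01],[0,0,0,0,0,0,0.01]]'
python3 - <<'E'
from ov import *
s=readout.observe();print(s["ee_pos"],s["tcp_rot"])
c=cams.calibration("wrist")
p,d=cams.get_image("wrist"); np.savez("w5.npz",p=p,d=d,**{k:np.array(v) for k,v in c.items()})
cv2.imwrite("pics/w5.png",cv2.resize(p[180:300,200:360],None,fx=5,fy=5,interpolation=cv2.INTER_CUBIC))
ov("w5.npz","pics/o5.png",s["ee_pos"],s["tcp_rot"],(0,-.0004),.073,hole=(.4915,.1265,.041),win=(200,360,180,300),sc=5)
E
```

```text
time_s: 5.35
ee_pos: [0.4915, 0.1263, 0.1216]
tcp_rot: [3.142, 0.002, 0.134]
contact_force: [-0.2, 0.0, -0.7]
grip_width: 0.0159
[0.49146647 0.12626142 0.12156849] [3.14152463e+00 1.63975182e-03 1.33627980e-01]
```

View pics/w5.png

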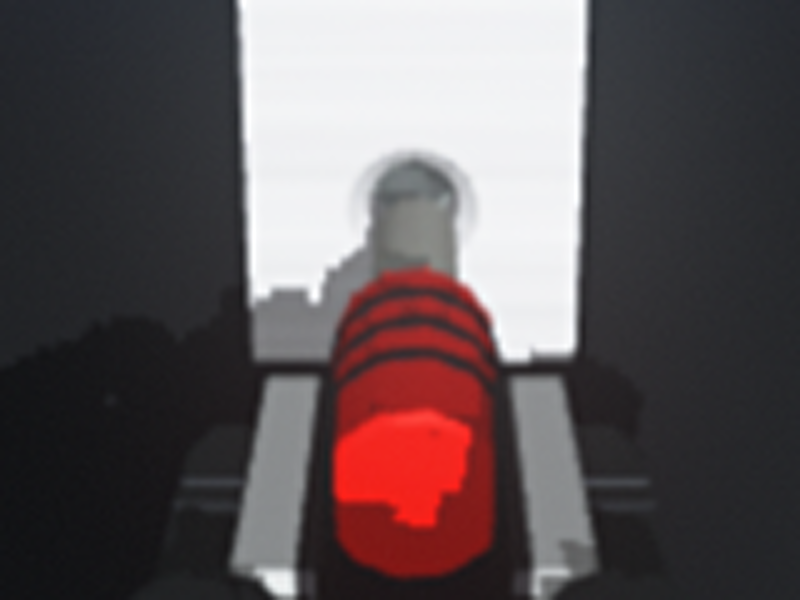

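View pics/o5.png

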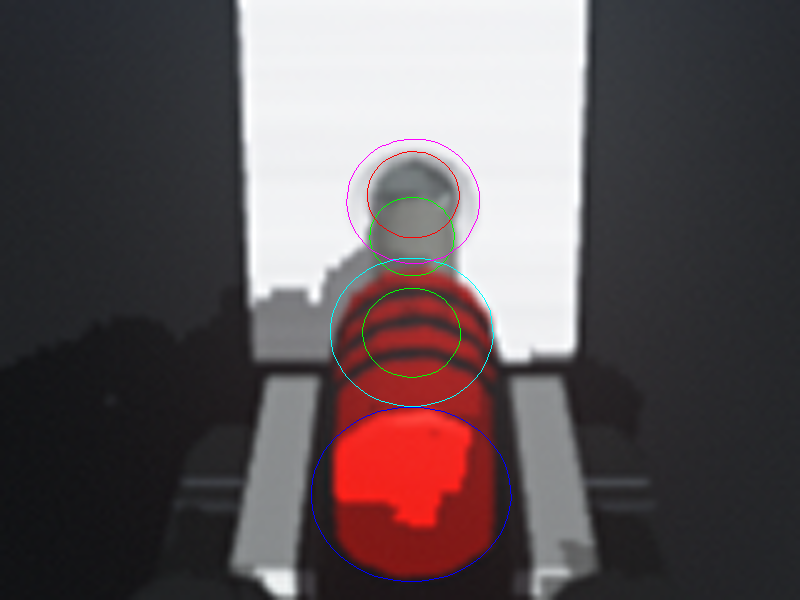

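Pin and hole line up across (both ~413 px in the crop), and along the lug to about 1 mm, within the countersink. I'll descend and watch the force.

```bash
python3 -m crank '[[0,0,0.005,0,0,0,0.01],[0,0,0.004,0,0,0,0.01],[0,0,0.003,0,0,0,0.01],[0,0,0,0,0,0,0.01]]'
python3 - <<'E'
from ov import *
s=readout.observe();print(s["ee_pos"],s["tcp_rot"],s["contact_force"])
c=cams.calibration("wrist")
p,d=cams.get_image("wrist")
cv2.imwrite("pics/w6.png",cv2.resize(p[180:300,200:360],None,fx=5,fy=5,interpolation=cv2.INTER_CUBIC))
E
```

```text
time_s: 5.73
ee_pos: [0.4915, 0.1264, 0.1096]
tcp_rot: [3.142, 0.001, 0.134]
contact_force: [0.4, -0.6, -0.8]
grip_width: 0.0159
[0.49150993 0.12639796 0.10960016] [3.14157995e+00 1.11907239e-03 1.33824848e-01] [ 0.43782843 -0.61231492 -0.80488783]
```

View pics/w6.png

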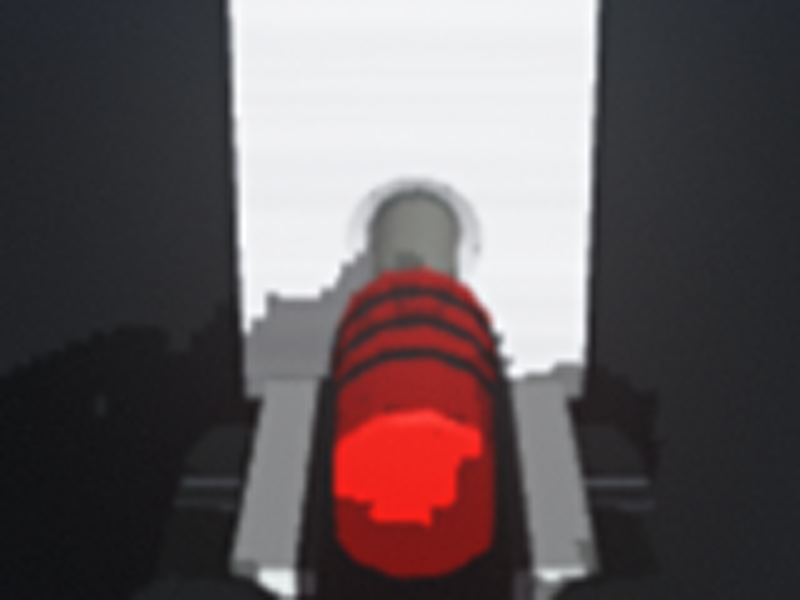

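The foot is in the mouth with an even gap around it and no force. Going on down.

```bash
python3 -m crank '[[0,0,0.004,0,0,0,0.01],[0,0,0.004,0,0,0,0.01],[0,0,0.004,0,0,0,0.01],[0,0,0,0,0,0,0.01]]'; python3 -c "
from h import *
print(readout.observe()['moment'])"
```

```text
time_s: 6.12
ee_pos: [0.4915, 0.1264, 0.0974]
tcp_rot: [3.142, 0.001, 0.134]
contact_force: [0.8, -0.4, 0.1]
grip_width: 0.016
[-0.03584333  0.04440039  0.00191442]
```

Free so far; the foot is about 24 mm above the bench, nearing the base hole.

```bash
python3 -m crank '[[0,0,0.004,0,0,0,0.01],[0,0,0.004,0,0,0,0.01],[0,0,0.004,0,0,0,0.01],[0,0,0,0,0,0,0.01]]'; python3 -c "
from h import *
print(readout.observe()['moment'])"
```

```text
time_s: 6.45
ee_pos: [0.4915, 0.1264, 0.0855]
tcp_rot: [3.142, 0.001, 0.134]
contact_force: [-0.2, 0.2, -0.4]
grip_width: 0.0159
[-0.02153761  0.01314532  0.02434737]
```

```bash
python3 -m crank '[[0,0,0.004,0,0,0,0.01],[0,0,0.003,0,0,0,0.01],[0,0,0.001,0,0,0,0.01],[0,0,0.001,0,0,0,0.01],[0,0,0,0,0,0,0.01]]'
```

```text
time_s: 6.87
ee_pos: [0.4918, 0.1264, 0.0772]
tcp_rot: [-3.142, 0.0, 0.134]
contact_force: [0.1, 0.4, 0.0]
grip_width: 0.0158
```

```bash
python3 -m crank '[[0,0,0.001,0,0,0,0.01],[0,0,0.001,0,0,0,0.01],[0,0,0,0,0,0,0.01]]'
python3 - <<'E'
from ov import *
p,d=cams.get_image("wrist")
cv2.imwrite("pics/w7.png",cv2.resize(p[180:300,200:360],None,fx=5,fy=5,interpolation=cv2.INTER_CUBIC))
E
```

```text
time_s: 7.12
ee_pos: [0.4926, 0.1266, 0.0765]
tcp_rot: [-3.141, -0.002, 0.134]
contact_force: [-2.6, -1.7, 11.3]
grip_width: 0.0159
```

View pics/w7.png

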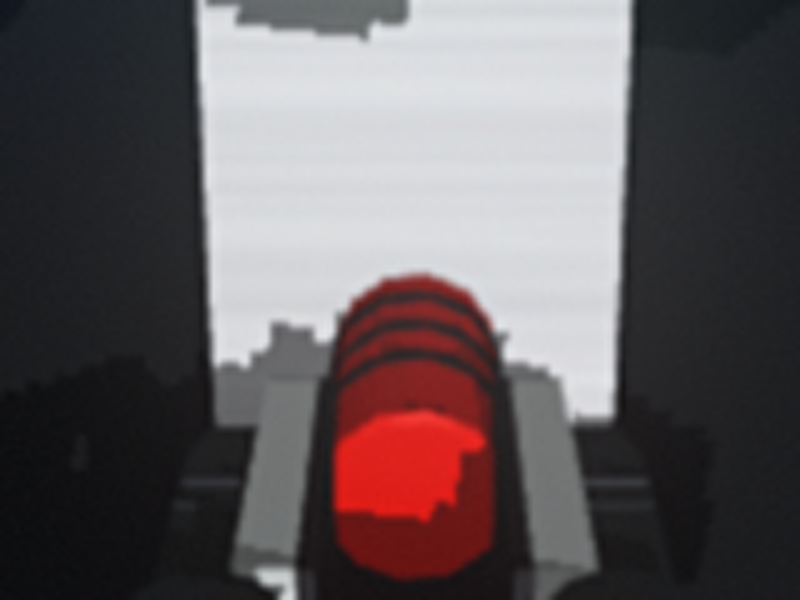

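The shoulder rests on the lug (11 N push back). Releasing.

```bash
python3 -m crank '[[0,0,0,0,0,0,0.05],[0,0,0,0,0,0,0.05],[0,0,0,0,0,0,0.05],[0,0,0,0,0,0,0.05],[0,0,0,0,0,0,0.05],[0,0,-0.02,0,0,0,0.05],[0,0,-0.03,0,0,0,0.05],[0,0,-0.03,0,0,0,0.05],[0,0,-0.03,0,0,0,0.05],[0,0,-0.03,0,0,0,0.05],[0,0,0,0,0,0,0.05]]'
python3 - <<'E'
from ov import *
c=cams.calibration("wrist");s=readout.observe();print(s["ee_pos"],s["tcp_rot"],s["q"])
p,d=cams.get_image("wrist");np.savez("w8.npz",p=p,d=d,**{k:np.array(v) for k,v in c.items()})
cv2.imwrite("pics/w8.png",p)
r=spotter.cut_out("wrist","lock_pin")
for k in r[:2]:
    P=cloud(c,d,k["mask"]);zt=np.percentile(P[:,2],95);T=P[P[:,2]>zt-.008];print(k["confidence"],k["bbox"],zt,T.mean(0))
r=spotter.cut_out("wrist","tube_orange")
for k in r[:2]:
    P=cloud(c,d,k["mask"]);zt=np.percentile(P[:,2],95);T=P[P[:,2]>zt-.008];print(k["confidence"],k["bbox"],zt,T.mean(0))
E
```

```text
time_s: 8.08
ee_pos: [0.4936, 0.1268, 0.2211]
tcp_rot: [-3.141, -0.008, 0.134]
contact_force: [0.4, -0.2, 0.5]
grip_width: 0.0498
[0.49357369 0.12677549 0.22105026] [-3.14123461 -0.00835584  0.13387429] [ 1.79545017e-01  2.16983420e-01  1.65668568e+00 -2.50099371e-05
  1.25956008e+00  1.61647312e+00]
0.72 [274.0, 181.7, 294.5, 212.6] 0.07921563061852112 [0.49225271 0.12632678 0.07793473]
0.57 [325.0, 74.0, 393.0, 129.1] 0.14999679262294455 [0.58642418 0.0846951  0.14869603]
```

View pics/w8.png

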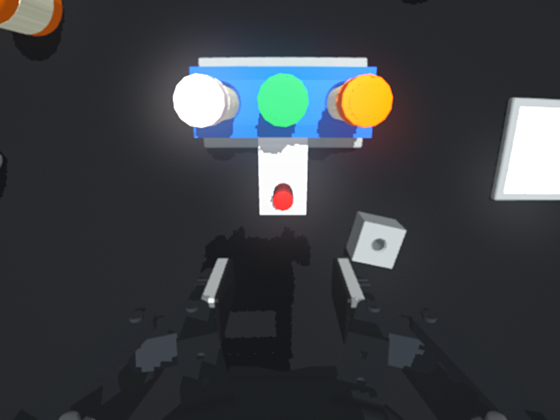

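The pin's handle top is at (283,198) and 79.2 mm high, which matches fully home. The orange cap is at (366,100).

```bash
python3 - <<'E'
from h import *
z=np.load("w8.npz"); c={k:z[k] for k in ["camera_matrix","k1","R","t"]}; p=z["p"]
for i,(u,v) in enumerate([(366.5,100),(283,100),(200,100)]): print(onplane(c,u,v,.149))
E
python3 plan.py 0.586 0.0845 0.221 3.14159 0 1.705
python3 -m crank '[[0,0,0,0,0,-0.12,0.085],[0,0,0,0,0,-0.12,0.085],[0,0,0,0,0,-0.12,0.085],[0,0,0,0,0,-0.12,0.085],[0,0,0,0,0,-0.12,0.085],[0,0,0,0,0,-0.12,0.085],[0,0,0,0,0,-0.12,0.085],[0,0,0,0,0,-0.12,0.085],[0,0,0,0,0,-0.12,0.085],[0,0,0,0,0,-0.12,0.085],[0,0,0,0,0,-0.12,0.085],[0,0,0,0,0,-0.12,0.085]]'
python3 plan.py 0.586 0.0845 0.221 3.14159 0 1.705
```

```text
[0.58680348 0.08427965 0.149     ]
[0.57924498 0.13798893 0.149     ]
[0.57237525 0.19146115 0.149     ]
pos [0.4916 0.1264 0.2147] rot [3.1416e+00 6.0000e-04 1.3380e-01] t 8.23 w 0.0506 F [-0.19  0.72 -0.7 ] q [0.18 0.22 1.66 0.   1.25 1.62]
shift tool [ 0.088   0.0541 -0.0063]
turn first [-4.0000e-04  5.0000e-04 -1.5712e+00] then shift [-0.0542  0.0879 -0.0063]
time_s: 9.23
ee_pos: [0.4913, 0.1263, 0.2136]
tcp_rot: [-3.139, 0.0, 1.58]
contact_force: [-0.3, -0.3, -0.6]
grip_width: 0.0852
pos [0.4913 0.1263 0.2136] rot [-3.1388e+00  5.0000e-04  1.5798e+00] t 9.23 w 0.0852 F [-0.3  -0.3  -0.59] q [0.18 0.22 1.66 0.   1.25 0.17]
shift tool [-0.0427  0.0943 -0.0076]
turn first [-0.0029  0.0003 -0.1252] then shift [-0.0541  0.0882 -0.0074]
```

```bash
python3 -m crank '[[0,0,0,0,0,-0.12,0.0854],[-0.0135,0.022,0,0,0,0,0.0854],[-0.0135,0.022,0,0,0,0,0.0854],[-0.0135,0.022,0,0,0,0,0.0854],[-0.0135,0.022,0,0,0,0,0.0854],[0,0,0,0,0,0,0.0854],[0,0,0,0,0,0,0.0854]]'
python3 plan.py 0.586 0.0843 0.138 3.14159 0 1.705
python3 - <<'E'
from h import *
c=cams.calibration("wrist")
p,d=cams.get_image("wrist");cv2.imwrite("pics/w9.png",p)
E
```

```text
time_s: 9.82
ee_pos: [0.5858, 0.0831, 0.2131]
tcp_rot: [-3.138, -0.0, 1.693]
contact_force: [-0.3, 0.8, 0.1]
grip_width: 0.0853
pos [0.5858 0.0831 0.2131] rot [-3.1381e+00 -1.0000e-04  1.6927e+00] t 9.82 w 0.0853 F [-0.34  0.82  0.06] q [ 0.08  0.41  1.42 -0.    1.31 -0.04]
shift tool [0.0012 0.0006 0.0751]
turn first [-0.0035 -0.0002 -0.0123] then shift [0.0012 0.0004 0.0751]
```

View pics/w9.png

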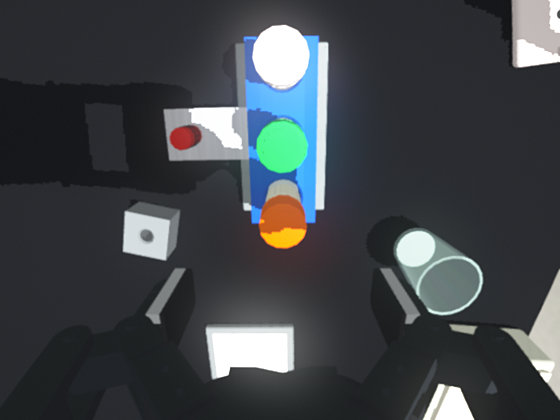

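The orange cap (283,222) is centred between the jaws (mid 283). Fingers clear the beaker. Descending to grip the cap.

```bash
python3 -m crank '[[0.0012,0.0004,0.025,-0.0035,0,-0.012,0.0854],[0,0,0.025,0,0,0,0.0854],[0,0,0.015,0,0,0,0.0854],[0,0,0.01,0,0,0,0.0854],[0,0,0,0,0,0,0.02],[0,0,0,0,0,0,0.02],[0,0,0,0,0,0,0.02],[0,0,0,0,0,0,0.02],[0,0,0,0,0,0,0.02],[0,0,0,0,0,0,0.02],[0,0,0,0,0,0,0.02],[0,0,0,0,0,0,0.02]]'
python3 - <<'E'
from h import *
p,d=cams.get_image("wrist");cv2.imwrite("pics/w10.png",p)
E
```

```text
time_s: 10.87
ee_pos: [0.5868, 0.085, 0.1419]
tcp_rot: [3.136, 0.0, 1.706]
contact_force: [-0.6, -0.5, 5.3]
grip_width: 0.031
```

View pics/w10.png

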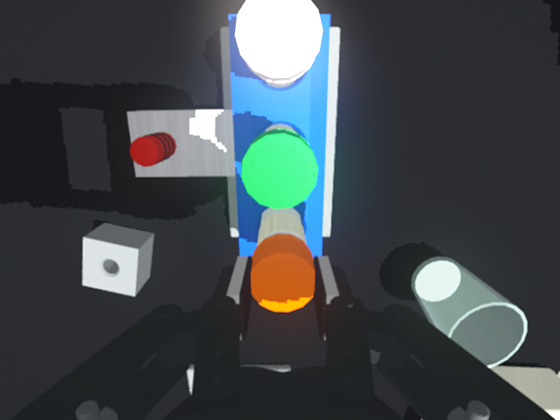

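The jaws hold the orange cap; the width reading (31 mm) has the same offset as with the pin. Drawing straight up.

```bash
python3 -m crank '[[0,0,-0.008,0,0,0,0.02],[0,0,-0.015,0,0,0,0.02],[0,0,-0.02,0,0,0,0.02],[0,0,-0.02,0,0,0,0.02],[0,0,-0.025,0,0,0,0.02],[0,0,-0.03,0,0,0,0.02],[0,0,-0.015,0,0,0,0.02],[0,0,0,0,0,0,0.02],[0,0,0,0,0,0,0.02]]'
python3 - <<'E'
from h import *
p,d=cams.get_image("scene");cv2.imwrite("pics/s11.png",p)
E
python3 plan.py 0.575 -0.178 0.2 3.14159 0 1.2
```

```text
time_s: 11.67
ee_pos: [0.5858, 0.0849, 0.2743]
tcp_rot: [3.136, 0.0, 1.706]
contact_force: [0.1, 0.5, -0.7]
grip_width: 0.0308
pos [0.5855 0.0848 0.2731] rot [3.1385 0.     1.7058] t 11.72 w 0.0311 F [ 0.7   0.28 -0.62] q [ 0.08  0.37  1.34  0.    1.43 -0.05]
shift tool [-0.259  -0.046   0.0729]
turn first [ 0.003  -0.0008  0.5058] then shift [-0.2488  0.0854  0.0731]
```

View pics/s11.png

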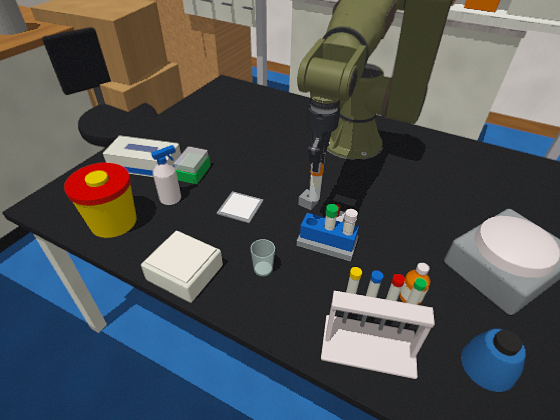

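The tube is out and held above the rack. Next: turn in line with the reach direction and go over to the pad.

```bash
python3 -m crank '[[0,0,0,0,0,0.109,0.02],[0,0,0,0,0,0.109,0.02],[0,0,0,0,0,0.109,0.02],[0,0,0,0,0,0.109,0.02],[-0.0318,0.004,0,0,0,0,0.02],[-0.0318,0.004,0,0,0,0,0.02],[-0.0318,0.004,0,0,0,0,0.02],[-0.0318,0.004,0,0,0,0,0.02],[-0.0318,0.004,0,0,0,0,0.02],[-0.0318,0.004,0,0,0,0,0.02],[-0.0318,0.004,0,0,0,0,0.02],[-0.0318,0.004,0,0,0,0,0.02]]'
python3 -m crank '[[0,0,0,-0.1,0,0,0.02],[0,0,0,-0.1,0,0,0.02],[0,0,0,-0.1,0,0,0.02],[0,0,0,-0.1,0,0,0.02],[0,0,0,-0.1,0,0,0.02],[0,0,0,-0.1,0,0,0.02],[0,0,0,-0.1,0,0,0.02],[0,0,0,-0.085,0,0,0.02],[0,0,0,0,0,0,0.02],[0,0,0,0,0,0,0.02]]'
python3 plan.py 0.5404 -0.1679 0.1867 2.356 0 1.27
```

```text
time_s: 12.72
ee_pos: [0.54, -0.169, 0.2718]
tcp_rot: [3.141, -0.002, 1.27]
contact_force: [0.8, -0.6, -0.8]
grip_width: 0.0313
time_s: 13.55
ee_pos: [0.5403, -0.1674, 0.272]
tcp_rot: [2.358, -0.002, 1.27]
contact_force: [-0.1, -0.1, 0.4]
grip_width: 0.031
pos [ 0.5403 -0.1674  0.272 ] rot [ 2.3577e+00 -1.8000e-03  1.2698e+00] t 13.55 w 0.031 F [-0.07 -0.13  0.43] q [-0.39 -0.02  1.97  0.16  0.42 -0.22]
shift tool [-0.0006 -0.0601  0.0606]
turn first [-0.0017 -0.0011 -0.0014] then shift [-0.0005 -0.0602  0.0605]
```

```bash
python3 -m crank '[[0,-0.015,0.015,0,0,0,0.02],[0,-0.015,0.015,0,0,0,0.02],[0,-0.015,0.015,0,0,0,0.02],[0,-0.01,0.01,0,0,0,0.02],[0,-0.005,0.0055,0,0,0,0.02],[0,0,0,0,0,0,0.02],[0,0,0,0,0,0,0.02],[0,0,0,0,0,0,0.02]]'
python3 plan.py 0.5404 -0.1679 0.1867 2.356 0 1.27
python3 - <<'E'
from h import *
for n in ["scene","top"]:
    c=cams.calibration(n); p,d=cams.get_image(n)
    for k in spotter.cut_out(n,"tube_orange")[:1]:
        P=cloud(c,d,k["mask"]);print(n,k["confidence"],k["bbox"],P.min(0).round(3),P.max(0).round(3))
    # overlay expected tube axis
    A=np.array([.5404,-.1679,.1867]);zd=np.array([.707*.955,-.707*.297,-.707])
    for h in (.108,.0505,-.007):
        u=proj(c,A+zd*h); cv2.circle(p,tuple(int(round(x)) for x in u),2,(255,0,255),-1)
    u=proj(c,[.5745,-.1785,.01]);cv2.circle(p,tuple(int(round(x)) for x in u),2,(0,0,255),-1)
    a,b=(200,400) if n=="scene" else (180,420)
    cv2.imwrite(f"pics/{n}12.png",cv2.resize(p[120:280,a:b],None,fx=3.3,fy=3.3,interpolation=cv2.INTER_CUBIC))
E
```

```text
time_s: 14.22
ee_pos: [0.5421, -0.1677, 0.1887]
tcp_rot: [2.354, -0.002, 1.27]
contact_force: [-1.2, 0.8, -0.5]
grip_width: 0.031
pos [ 0.5421 -0.1677  0.1887] rot [ 2.3535e+00 -1.7000e-03  1.2703e+00] t 14.22 w 0.031 F [-1.22  0.76 -0.51] q [-0.39  0.11  2.05  0.34  0.2  -0.39]
shift tool [-0.0007 -0.0025  0.0003]
turn first [ 0.0025 -0.0014 -0.001 ] then shift [-0.0007 -0.0025  0.0003]
scene 0.76 [226.3, 156.5, 252.7, 190.7] [ 0.543 -0.195  0.116] [ 0.625 -0.15   0.199]
top 0.67 [356.6, 204.7, 370.3, 233.2] [ 0.539 -0.203  0.121] [ 0.624 -0.154  0.198]
```

View pics/scene12.png

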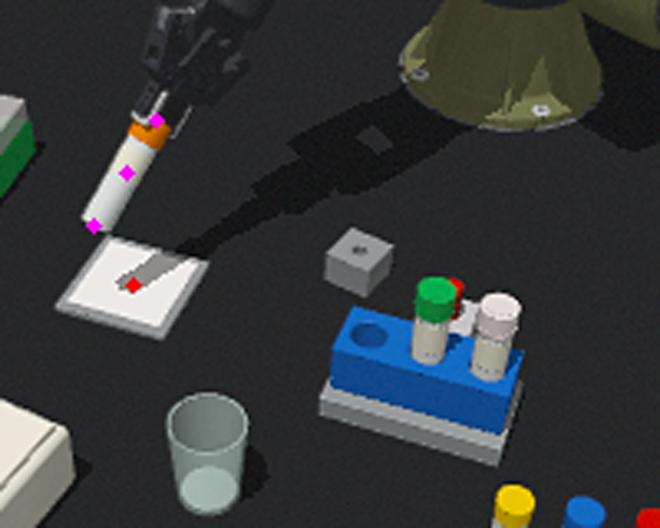

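View pics/top12.png

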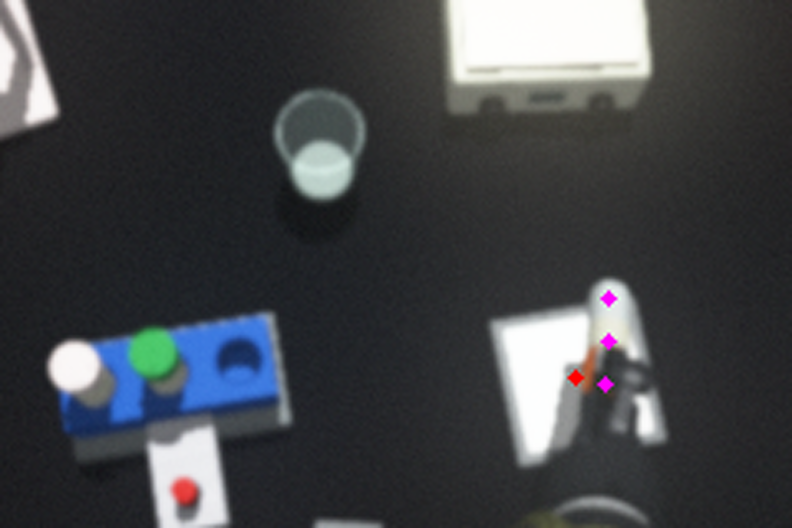

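Both views show the tube on the predicted axis, leaning about 45° above the pad. The pin is in the lug, and the green and white tubes and the beaker are in place. I'll settle, check once more and hand in.

```bash
python3 -m crank '[[0,0,0,0,0,0,0.02],[0,0,0,0,0,0,0.02],[0,0,0,0,0,0,0.02],[0,0,0,0,0,0,0.02],[0,0,0,0,0,0,0.02],[0,0,0,0,0,0,0.02]]'
python3 - <<'E'
from h import *
s=readout.observe();print(s["qd"].round(4),s["ee_pos"].round(4))
c=cams.calibration("top"); p,d=cams.get_image("top")
for l in ["lock_pin","tube_orange","tube_green"]:
    for k in spotter.cut_out("top",l)[:1]:
        P=cloud(c,d,k["mask"]);print(l,round(k["confidence"],2),P.mean(0).round(3),np.percentile(P[:,2],[5,95]).round(3))
bot.close_job()
E
```

```text
time_s: 14.92
ee_pos: [0.5415, -0.1677, 0.1879]
tcp_rot: [2.353, -0.001, 1.27]
contact_force: [-0.1, 0.4, -0.9]
grip_width: 0.0311
[-0.0006 -0.0021  0.0007  0.0008  0.0008 -0.0005] [ 0.5415 -0.1677  0.1879]
tube_orange 0.79 [ 0.586 -0.178  0.158] [0.125 0.194]
tube_green 0.6 [0.576 0.137 0.132] [0.073 0.151]
the job is handed in; nothing more can be done
```

The lock pin is home and released, and I handed the job in at about 15 s of the 48 s with the arm still holding the orange tube over the light pad.

**Lock pin:** I pushed it down through the lug and base until the shoulder seated, with about 11 N pushing back. After I let go, the handle top measured 79.2 mm above the bench; fully home is 79 mm.

**Orange tube:** I gripped it by the cap, drew it straight up and carried it to the pad. At the last reading:
- It leans about 45 degrees, cap up.
- Its middle is within about 5 mm of the pad's centre, worked out from the arm's pose.
- Its lower end is about 0.11 m above the bench, so about 10 cm above the pad.
- The joints were nearly still and the outside force was under about 1 N.

**Other things:** In the last scene and top pictures the green and white tubes, the pin and the beaker were in place. I did not separately check the reagent bottle, spray bottle and tip box at the end, but the arm did not go near them.

**Checks that failed or disagreed:**
- In the final top view the network did not find the pin. The evidence for the pin is the wrist measurement after release and the later scene and top pictures.
- The gripper read 31 mm on the 34 mm cap and 16 mm on the 20 mm pin handle, which looks like a constant offset of 3 to 4 mm.
- The cameras disagreed by 2 to 5 mm on the pad's centre, well inside the 50 mm limit.

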